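# Wedge the rocking tube heater steady

## Task

The red tube heater on the lab bench rocks because the foot under its far left corner (seen from the robot) has lost its rubber cap. Using only the fingertips, push the blue wedge along the bench, thin end first, in under that foot until the heater is level and no longer rocks; do not pick up or carry anything, do not shove the heater along, and leave the other things where they stand. Test it by pressing down with a fingertip on top of that same corner, and finish with the finger still pressing there firmly and no longer touching the wedge, the heater staying level and not giving way.

Things in the scene. Friction and masses are not known exactly. Their poses are not given: they have to be found in the camera images.
- heater: Red benchtop tube heater, loose, 1.1 to 2 kg, 180 (x) x 220 (y) mm, flat top 84 mm above the bench, sides from 15 mm up. Origin: on the bench under its centre; x to its back (away from the robot at yaw 0), y to its left, z up. It rests level on three domed rubber feet 15 mm tall at (70,-88), (-70,88), (-70,-88) mm; the fourth foot has lost its rubber.
- bare_foot (a point): Foot of the far left corner, heater frame (70, 88, 0) mm: a bare domed metal stud 14 mm across. With the heater level its end hangs 5 to 9 mm above this point (differs each time, not adjustable). Pressing down over it with 1 to 2.5 N rocks the heater about the other diagonal until the stud meets the bench (0.045 to 0.08 rad); let go, it falls back level.
- heater_block (a point): Middle of the top of the aluminium block on the heater, 86 (x) x 116 (y) mm, with capped tubes up to 50 mm above the heater's flat top; heater frame (-20, -25, 97) mm. The rest of the top is bare.
- heater_corner (a point): Point on the heater's flat top straight above the bare stud, 20 mm in from its back edge and 22 mm in from its left side; heater frame (70, 88, 84) mm. Press here to test; a firm press is about 10 N.
- wedge: Loose blue plastic wedge, 60 g, 100 mm long (y), 38 wide (x), flat below; 2.5 mm thick at the thin end (-y), rising evenly to 17 at the thick end (+y). Origin: centre of its underside. Starts 15 to 60 mm off the heater's left side, thin end towards it, up to 20 mm out of line with the stud, 0.2 rad askew. Slides with about 0.4 N until its top meets the stud, then takes 2 N and more.
- wedge_tip (a point): Middle of the wedge's thin edge, on the bench: wedge frame (0, -50, 0) mm.
- wedge_back (a point): Middle of the wedge's upright thick end face (38 mm wide, 17 mm high), 8 mm above the bench: wedge frame (0, 50, 8) mm. Push here.
- tube_rack: White wire rack of capped tubes, 168 x 63 x 108 mm, bystander, loose, on the left; origin: centre of its underside.
- petri_stack: Stack of four culture dishes, 90 mm across, 54 mm high, bystander, loose, behind the heater; origin: centre of its underside.
- petri_pair: Two stacked culture dishes, 90 mm across, 27 mm high, bystander, loose, at the heater's near left; origin: centre of its underside.
- reagent_bottle: Amber bottle with a blue cap, 64 mm across, 125 mm high, bystander, loose, on the right; origin: centre of its underside.
- tip_box: Grey box with a clear lid, 82 x 117 x 62 mm, bystander, loose, on the right; origin: centre of its underside.
- specimen_pot: White pot with a red lid, 64 mm across, 71 mm high, bystander, loose, on the right; origin: centre of its underside.
- timer: White bench timer, 60 x 70 x 22 mm, bystander, loose, near left; origin: centre of its underside.
Mind the look-alikes: they are no part of the job. There is more than one size of the wedge; the job needs the smallest.

How it is judged:
On the way:
1. the thin end of the wedge has been pushed in under the bare stud (x of wedge in the frame of heater between 0.053 and 0.087 m and y of wedge_tip in the frame of heater below 0.083 m and y of wedge_back in the frame of heater above 0.11 m), for 0.1 s.
At the end, for the whole second after the job is handed in: The wedge lies under the stud (within 17 mm of its line, thin edge 5 mm or more past its axis) bearing load; a finger off the wedge presses the top within 45 mm of the point over the stud with over 5 N; the heater is within 0.013 rad of level; both are at rest (all of step 1 and angle between heater's own z axis and vertical below 0.013 rad and contact force between the fingers and heater above 5 N and horizontal distance between the grasp point and heater_corner below 0.045 m and contact force between wedge and heater above 0.5 N and contact force between the fingers and wedge below 0.3 N and linear speed of each of heater, wedge below 0.01 m/s); the arm keeps its last pose, push and grip.
It fails at once if the wedge is lifted off the bench (12 mm) (height (world z) of wedge above 0.012 m).
It fails at once if the heater is lifted (20 mm) (height (world z) of heater above 0.02 m).
It fails at once if the heater is shoved more than 30 mm from its place (distance of heater from where it was at the start of the episode above 0.03 m).
It fails at once if one of the other things is moved more than 30 mm or tipped over (distance of any of tube_rack, petri_stack, petri_pair, reagent_bottle, tip_box, specimen_pot, timer from where it was at the start of the episode above 0.03 m or angle between any of tube_rack, petri_stack, petri_pair, reagent_bottle, tip_box, specimen_pot, timer's own z axis and vertical above 0.3 rad).
It also fails if it takes over 67 s, if anything falls off the work surface, if the arm or the gripper's body presses on something with over 40 N, if the wrist force passes 120 N, or if a joint passes its speed limit or range.

## Robot

A 6-joint arm with a two-finger parallel gripper is mounted at the origin on the work surface. World frame = base frame: x ahead of the robot, y to its left, z up, the work surface at z = 0. Lengths are in m, angles in rad, forces in N, time in s.
With the tool pointing down it reaches from about 0.375 to 0.925 m from the base axis. Payload 5.7 kg.
Tool frame: the origin (TCP) lies midway between the tips of the shut fingers; the grasp point (between the pads) lies 19 mm behind it; z points along the fingers, x is the direction in which the jaws open and shut, and the axes are right-handed (so a half turn about z gives the same grasp; the last joint's range is limited). The gripper opens to 88 mm and grips with 3 to 60 N. Pads are 20 mm wide; open, the fingers measure 115 mm over their backs; the gripper's body (75 mm by 178 mm) begins 61 mm behind the grasp point.
Start: joints at [-1.398, 0.359, 1.51, -0, 1.272, -0.115], TCP at [0.17, -0.575, 0.183] pointing down, gripper open.
Joint ranges: [-2.97, 2.97], [-1.01, 2.36], [0.21, 2.38], [-0.96, 4.11], [0.2, 2.71], [-2.98, 2.98]. Speed limits (rad/s): [2.39, 2.39, 3.14, 3.14, 3.14, 3.14].

## Interface

Orientations are given as a unit quaternion [x, y, z, w].
In Python, from bench import move_ptp, servo_line, goto_joints, move_gripper, sleep, inverse_kinematics, capture, PlanningError, close_job, spot_in, silhouettes, current_clock, current_joint_pos, current_qvel, current_joint_torque, current_position, current_orientation, current_force, current_torque, current_finger_gap gives the robot as it stands. Calls block until the motion is done:
- move_ptp(position, orientation): joint-space move of the TCP to a pose.
- servo_line(position, orientation=None, rate=0.15, contact_N=None): straight line of the TCP; orientation=None keeps the orientation; rate is the mean speed in m/s. With contact_N (N) it stops when the force on the tool has changed by that much, and returns True; else False.
- goto_joints(angles): joint-space move.
- move_gripper(opening): finger opening in m; the grip force is fixed at half the most; returns when the fingers have stopped.
- sleep(seconds).
- inverse_kinematics(position, orientation): joint angles nearest the present ones, or None.
- capture(name): name is "scene" or "side" or "wrist"; returns a dict with "image" (480x640x3 uint8, blue, green, red), "range_z" (480x640 float32, m along the optical axis (not along the pixel's ray), 0 where there is no reading), "intrinsics" (3x3 intrinsics, pixels), "k1" (the pictures are not rectified: a ray, as slopes to the right and down, at radius r is drawn at 1 + k1 r^2 times it, then the intrinsics apply), "R" (3x3) and "t" (3): a world point X has camera coordinates R X + t. Camera axes: x right, y down, z forward; pixel columns grow to the right and rows downward; lengths in m; the calibration is good to about 2 mm. A picture is of the moment at which its call begins.
A pose or a line that the arm cannot do raises PlanningError and nothing moves.
- close_job(): hands the job in, once; it reports no verdict.
Trained networks look in the newest picture that a camera, given by its name, has taken for a name from the list of things; names that differ only in an ending like _2 or _b are one class to them, and where a whole thing is asked for, a point or a joint stands for the part that bears it (a point fixed in the world has none). Each returns a list of dicts, best first, with "conf" (0 to 1); they miss things now and then, are a little off and sometimes report something else, mostly with a low value. They report only what shows in the picture. A call takes as long as a camera call. They do not tell look-alikes from the thing itself.
- spot_in(camera, query): "xy" ([column, row] in pixels, amid what is visible of it).
- silhouettes(camera, query): "region" (480x640 bool, what is visible of it) and "xy" ([column, row] in pixels, amid what is visible of it).
Readings, each from a call of its own:
- current_clock(): time.
- current_joint_pos(): joint angles.
- current_qvel(): joint speeds.
- current_joint_torque(): joint torques, N m.
- current_position(): TCP position.
- current_orientation(): TCP orientation.
- current_force(): force on the tool from outside, world axes, zero at the start.
- current_torque(): the same for the moment, N m.
- current_finger_gap(): finger opening in m.
Only numpy, scipy, OpenCV 4.12 (cv2) and the standard library are available. Lean on these libraries where they do the work, as an engineer would, in place of code of your own. Each camera call takes 0.05 s, during which the arm holds its last target. There are 200 camera calls.

## Working session

There is one attempt and no reset: what is moved stays moved. The work goes in short steps, each a Python script; the robot and the scene stay as the last script left them, time stands still between calls to the robot, and variables do not carry over. Pictures are saved under pics/ and viewed, about 8 in all and at most 12, crops included, and the job is handed in when it is done.

```bash
mkdir -p pics; ls; cat > h.py <<'E'
import numpy as np, cv2
from bench import *
def world(c,mask):
    """world points of masked pixels with depth"""
    v,u=np.nonzero(mask&(c["range_z"]>0)); z=c["range_z"][v,u]
    return w_uvz(c,np.c_[u,v].astype(float),z)
def w_uvz(c,uv,z):
    k=np.array([c["k1"],0,0,0,0],float)
    n=cv2.undistortPoints(uv.reshape(-1,1,2),np.array(c["intrinsics"],float),k).reshape(-1,2)
    P=np.c_[n*z[:,None],z]
    return (P-np.array(c["t"]))@np.array(c["R"])
def pix(c,X):
    r,_=cv2.Rodrigues(np.array(c["R"],float))
    return cv2.projectPoints(np.array(X,float).reshape(-1,1,3),r,np.array(c["t"],float),np.array(c["intrinsics"],float),np.array([c["k1"],0,0,0,0],float))[0].reshape(-1,2)
E
python3 - <<'E'
from h import *
ims=[]
for n in("scene","side"):
    c=capture(n); cv2.imwrite(f"pics/{n}0.png",c["image"])
    print(n,"cam at",-np.array(c["R"]).T@c["t"])
    for q in("heater","wedge","tube_rack","petri_stack","petri_pair","timer"):
        for s in silhouettes(n,q):
            p=world(c,s["region"])
            print(q,round(s["conf"],2),np.round(s["xy"]),len(p),np.round(np.percentile(p,[2,50,98],axis=0),3).tolist() if len(p) else "")
E
```

```text
pics
scene cam at [1.47946357 0.56777691 0.89140486]
heater 0.73 [280. 231.] 4516 [[0.438, -0.186, 0.018], [0.572, -0.075, 0.081], [0.646, 0.032, 0.131]]
wedge 0.91 [343. 269.] 390 [[0.506, 0.063, -0.001], [0.532, 0.116, 0.007], [0.548, 0.158, 0.016]]
wedge 0.82 [400. 260.] 556 [[0.373, 0.17, 0.0], [0.429, 0.233, 0.01], [0.47, 0.283, 0.02]]
wedge 0.65 [367. 316.] 848 [[0.636, 0.168, -0.001], [0.666, 0.239, 0.01], [0.691, 0.291, 0.02]]
wedge 0.61 [450. 260.] 350 [[0.334, 0.327, -0.003], [0.377, 0.357, 0.019], [0.4, 0.38, 0.024]]
tube_rack 0.74 [464. 292.] 1855 [[0.429, 0.399, -0.001], [0.548, 0.434, 0.074], [0.59, 0.462, 0.107]]
petri_stack 0.82 [254. 275.] 1120 [[0.655, -0.125, -0.002], [0.73, -0.059, 0.05], [0.761, -0.027, 0.054]]
petri_pair 0.84 [347. 236.] 657 [[0.369, 0.008, -0.003], [0.423, 0.053, 0.023], [0.455, 0.092, 0.028]]
petri_pair 0.71 [284. 234.] 4584 [[0.437, -0.189, 0.015], [0.573, -0.075, 0.081], [0.646, 0.032, 0.131]]
timer 0.85 [451. 260.] 326 [[0.337, 0.327, 0.002], [0.376, 0.356, 0.019], [0.4, 0.379, 0.023]]
side cam at [0.24579401 0.96566587 1.20798313]
heater 0
[... 289 characters left out ...]
dge 0.69 [336. 353.] 1059 [[0.371, 0.168, 0.002], [0.416, 0.231, 0.013], [0.461, 0.283, 0.024]]
tube_rack 0.61 [277. 416.] 3679 [[0.418, 0.376, -0.002], [0.489, 0.446, 0.069], [0.586, 0.462, 0.111]]
tube_rack 0.53 [320. 237.] 5493 [[0.422, -0.183, 0.023], [0.518, -0.056, 0.085], [0.623, 0.034, 0.134]]
tube_rack 0.5 [304. 307.] 527 [[0.5, 0.061, 0.0], [0.522, 0.118, 0.01], [0.543, 0.159, 0.02]]
petri_stack 0.72 [254. 235.] 1102 [[0.67, -0.107, 0.003], [0.707, -0.053, 0.052], [0.754, -0.025, 0.059]]
petri_pair 0.78 [357. 294.] 1008 [[0.365, 0.01, 0.004], [0.405, 0.056, 0.026], [0.445, 0.092, 0.032]]
timer 0.96 [349. 410.] 881 [[0.328, 0.33, 0.008], [0.359, 0.369, 0.022], [0.391, 0.403, 0.028]]
```

```bash
cat > est.py <<'E'
from h import *
from scipy.optimize import minimize
def rot(a): return np.array([[np.cos(a),-np.sin(a)],[np.sin(a),np.cos(a)]])
WV=np.array([[x,y,z] for y,zt in((-.05,.0025),(.05,.017)) for x in(-.019,.019) for z in(0,zt)])
HV=np.array([[x,y,z] for x in(-.09,.09) for y in(-.11,.11) for z in(.015,.084)])
def place(V,p):
    W=V.copy(); W[:,:2]=V[:,:2]@rot(p[2]).T+p[:2]; return W
def hullmask(c,V,p):
    m=np.zeros((480*4,640*4),np.uint8)
    cv2.fillConvexPoly(m,cv2.convexHull(np.round(pix(c,place(V,p))*4+1.5).astype(np.int32)),1)
    return cv2.resize(m.astype(np.float32),(640,480),interpolation=cv2.INTER_AREA)
def fit(obs,V,p0):
    def cost(p):
        s=0
        for c,m in obs:
            h=hullmask(c,V,p); s+=1-np.minimum(h,m).sum()/np.maximum(h,m).sum()
        return s/len(obs)
    p0=np.array(p0,float); S=np.vstack([p0,p0+[.01,0,0],p0+[0,.01,0],p0+[0,0,.1]])
    r=minimize(cost,p0,method="Nelder-Mead",options=dict(initial_simplex=S,xatol=2e-4,fatol=1e-4))
    return r.x,r.fun
def heater(cs):
    out=[]
    for n,c in cs.items():
        s=silhouettes(n,"heater")
        if not s: continue
        p=world(c,s[0]["region"]); zs=p[:,2]
        t=p[(abs(zs-.084)<.006)][:,:2].astype(np.float32)
        out.append((n,cv2.minAreaRect(t*1000),len(t)))
    return out
def blue(c,p0):
    hsv=cv2.cvtColor(c["image"],cv2.COLOR_BGR2HSV)
    m=cv2.inRange(hsv,(95,90,40),(130,255,255))
    w=hullmask(c,WV*[1.6,1.3,1.3],p0)>0
    n,l,st,_=cv2.connectedComponentsWithStats(m*w.astype(np.uint8))
    return (l==1+np.argmax(st[1:,4])).astype(np.float32) if n>1 else None
E
python3 - <<'E'
from est import *
cs={n:capture(n) for n in("scene","side")}
for o in heater(cs): print(o)
p0=[.524,.11,0]; obs=[]
for n,c in cs.items():
    s=[x for x in silhouettes(n,"wedge")]
    q=pix(c,[[.524,.11,.008]])[0]
    s=min(s,key=lambda x:np.hypot(*(np.array(x["xy"])-q)))
    print(n,s["xy"],q, blue(c,p0).sum(), s["region"].sum())
    obs.append((c,s["region"].astype(np.float32)))
    for o,k in((obs[-1:],'net'),([(c,blue(c,p0))],'hsv')): 
        print(k,fit(o,WV,p0))
print("both",fit(obs,WV,p0))
a=cs["scene"]["image"][170:350,200:500]; b=cs["side"]["image"][180:380,200:450]
a=cv2.resize(a,(640,384)); b=cv2.resize(b,(480,384))
cv2.imwrite("pics/a.png",a); cv2.imwrite("pics/b.png",b)
ab=np.hstack([a,b]); cv2.imwrite("pics/ab.png",cv2.resize(ab,(800,274),interpolation=cv2.INTER_AREA))
E
```

```text
('scene', ((533.2989501953125, -91.15011596679688), (183.85943603515625, 220.42306518554688), 18.684783935546875), 1993)
('side', ((528.80029296875, -89.69125366210938), (179.5518341064453, 224.29244995117188), 18.526952743530273), 3052)
scene [345.0, 267.3] [346.03708626 264.98169515] 397.0 398
net (array([0.52688841, 0.10975738, 0.07867369]), np.float64(0.07626742124557495))
hsv (array([0.52815002, 0.10930967, 0.1237088 ]), np.float64(0.07434511184692383))
side [303.8, 309.5] [305.35070652 305.91019579] 533.0 585
net (array([0.52367873, 0.10689183, 0.11601689]), np.float64(0.07554757595062256))
hsv (array([0.52411518, 0.10828894, 0.12969997]), np.float64(0.049371540546417236))
both (array([0.52471674, 0.1083034 , 0.10360655]), np.float64(0.12091901898384094))
```

View pics/scene0.png

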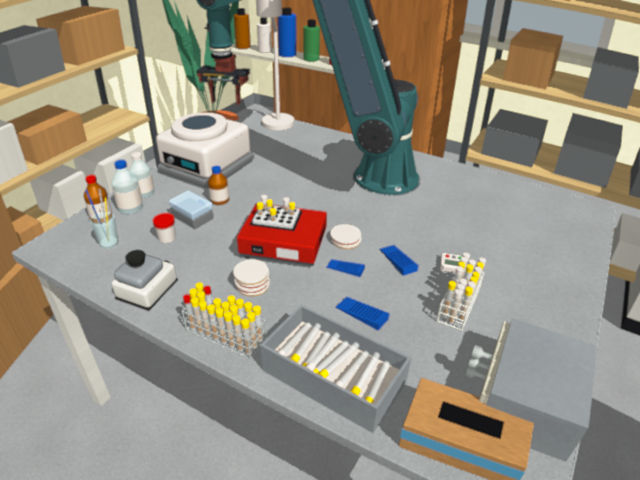

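View pics/b.png

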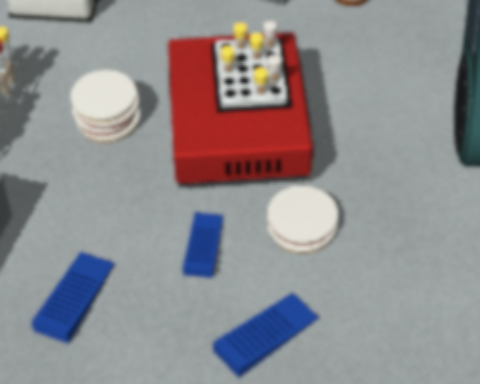

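The wedge-like things are at scene px (346,267), (400,259) and (362,312). The first is the smallest (100 mm, the others about 125 mm) and its thin end faces the heater, so I choose that one. In the heater frame its tip is about 22 mm too near the robot and the wedge is 0.2 rad askew. I'll nudge its near side by the tip first.

```bash
cat > m.py <<'E'
from est import *
from scipy.spatial.transform import Rotation as Ro
H=np.array([.531,-.0904]); YAW=.325
def W(x,y,z): return [*(H+rot(YAW)@[x,y]),z]
def toH(p): return rot(YAW).T@(np.array(p)[:2]-H)
def down(a=0):
    # tool x along heater x rotated by a (or half turn), z down; take the one nearest j6 centre
    best=None
    for k in(0,np.pi):
        q=(Ro.from_euler("z",YAW+a+k)*Ro.from_euler("x",np.pi)).as_quat().tolist()
        j=inverse_kinematics(W(.05,.2,.1),q)
        if j is not None and (best is None or abs(j[5])<best[0]): best=(abs(j[5]),q)
    return best[1]
def wedge(p0,cams=("scene","side")):
    r={}
    for n in cams:
        c=capture(n); m=blue(c,p0)
        if m is None: continue
        p,f=fit([(c,m)],WV,p0); r[n]=np.r_[toH(p),p[2]-YAW,f]
        print(n,"wedge in heater frame",np.round(r[n],4), "tip",np.round(r[n][:2]+rot(r[n][2])@[0,-.05],4))
    return r
E
python3 - <<'E'
from m import *
print(current_clock(),current_force())
move_gripper(0)
q=down(); print(q)
move_ptp(W(0.0,.177,.15),q)
servo_line(W(0.0,.177,.004),rate=.12)
print(current_clock(),current_force(),toH(current_position()),current_finger_gap())
print(servo_line(W(.0375,.177,.004),rate=.03),current_force())
c=capture("side"); cv2.imwrite("pics/s1.png",cv2.resize(c["image"][180:380,200:450],(750,600)))
servo_line(W(0.01,.177,.004),rate=.1)
servo_line(W(0.01,.177,.12),rate=.2)
move_ptp(W(.068,.32,.16),q)
wedge([*W(.07,.19,0)[:2],.325])
print(current_clock())
E
```

```text
1.0 [ 0.43014507  0.4162985  -0.72702536]
[0.9868259031903287, 0.16178577438264513, 9.906521537264111e-18, 6.04256591828866e-17]
6.2583 [-0.28741279  0.04814677  0.02480166] [0.00053852 0.17683059] 0.0008138324829888367
False [0.23736751 0.57889735 0.53771704]
scene wedge in heater frame [ 0.0611  0.1896 -0.209   0.0768] tip [0.0508 0.1407]
side wedge in heater frame [ 0.0567  0.1905 -0.2014  0.247 ] tip [0.0467 0.1415]
9.65
```

View pics/s1.png

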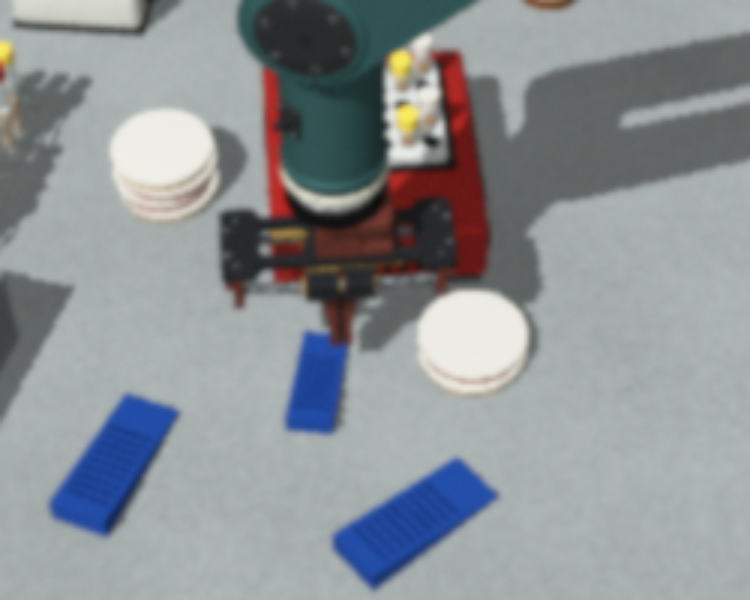

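```bash
python3 - <<'E'
from m import *
q=current_orientation()
move_ptp(W(.01,.177,.10),q)
servo_line(W(.01,.177,.004),rate=.12)
print(servo_line(W(.0375,.177,.004),rate=.05)); sleep(.2)
p=current_position(); print(toH(p),p,current_force())
c=capture("scene"); im=c["image"].copy()
P=pix(c,[p])[0]; print(P)
C=cv2.resize(im[200:320,260:420],(800,600),interpolation=cv2.INTER_CUBIC)
cv2.drawMarker(C,tuple(int(v) for v in ((P-[260,200])*5+2)),(0,255,0),0,20,1)
for v in pix(c,place(WV,[*W(.0589,.190,0)[:2],YAW-.205])): cv2.circle(C,tuple(int(a) for a in ((v-[260,200])*5+2)),3,(0,255,255),-1)
cv2.imwrite("pics/s2.png",C); print(current_clock())
E
```

```text
False
[0.03705934 0.17707206] [0.50957865 0.08923584 0.00392667] [-0.4180428   0.13401513  0.55221233]
[341.81980115 260.80643302]
12.25
```

View pics/s2.png

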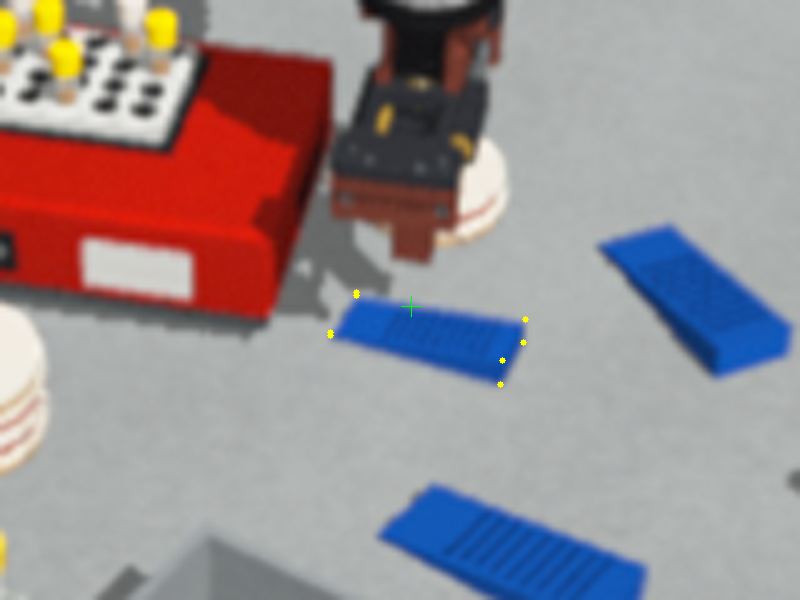

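```bash
python3 - <<'E'
from m import *
cs=[capture("scene"),capture("side")]
px=[(342.4,252.0),(312.7,294.0)]
o=[];d=[]
for c,p in zip(cs,px):
    a=w_uvz(c,np.array([p],float),np.array([1.]))[0]; cc=-np.array(c["R"]).T@np.array(c["t"])
    v=a-cc; o.append(cc); d.append(v/np.linalg.norm(v))
A=sum(np.eye(3)-np.outer(v,v) for v in d); b=sum((np.eye(3)-np.outer(v,v))@c for v,c in zip(d,o))
X=np.linalg.solve(A,b); print("tip",X,toH(X),[np.linalg.norm(np.cross(X-c,v)) for c,v in zip(o,d)], cs[0]["k1"])
# depth near
for c,p in zip(cs,px):
    u,v=map(int,p); m=np.zeros((480,640),bool); m[v-6:v+1,u-3:u+4]=1
    print(np.round(np.c_[np.sort(world(c,m)[:,2])[::6]].T,3))
print(current_position(),current_orientation(),current_joint_pos())
servo_line(W(.0371,.177,.0),rate=.02); print(current_force()); 
w=capture("wrist"); cv2.imwrite("pics/w.png",w["image"]); P=pix(w,[current_position()])[0]; print(P)
E
```

```text
tip [0.50993489 0.09008228 0.03562583] [0.03766721 0.17776044] [np.float64(0.00042333365562529247), np.float64(0.00042333365562527225)] -0.1312277591762596
[[-0.003  0.044  0.046  0.05   0.053  0.056  0.059  0.061  0.065]]
[[-0.004  0.006  0.05   0.053  0.056  0.061  0.065  0.068  0.076]]
[0.50983392 0.08924465 0.0040071 ] [ 9.86918595e-01  1.61212504e-01 -1.37612942e-03  5.66201267e-04] [ 0.04097219  0.48026129  1.86408681 -0.00203026  0.79984111 -0.28144976]
[-0.37818371  0.20681235  0.24509063]
[325.21508459 265.3675677 ]
```

View pics/w.png

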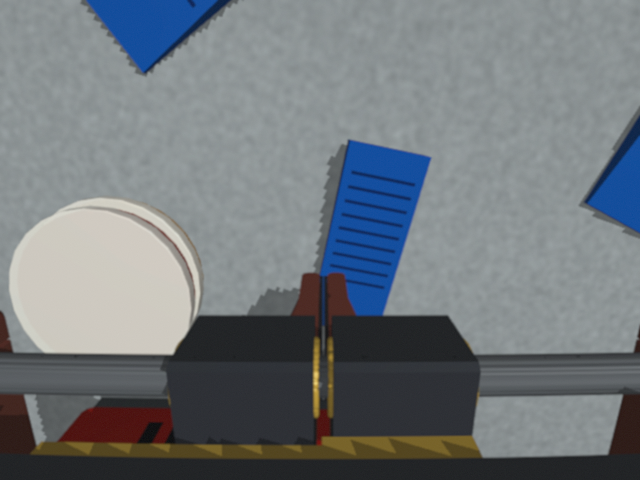

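Triangulated, the fingertip sits about 30 mm above where the reported TCP puts it. I'll calibrate the height by touching the bench.

```bash
python3 - <<'E'
from m import *
servo_line(W(.0,.177,.004),rate=.1)
f0=np.array(current_force())
try:
    print(servo_line(W(.0,.177,-.04),rate=.03,contact_N=2.5))
except PlanningError as e: print("PE",e)
p=current_position(); print(p,current_force()-f0,current_clock())
c=capture("scene"); P=pix(c,[p])[0]; print(P)
cv2.imwrite("pics/s3.png",cv2.resize(c["image"][200:320,260:420],(800,600),interpolation=cv2.INTER_CUBIC))
E
```

```text
True
[ 0.47437711  0.07734734 -0.03951894] [0.06875586 0.55699742 4.98724809] 14.6583
[343.31820892 264.40174166]
```

View pics/s3.png

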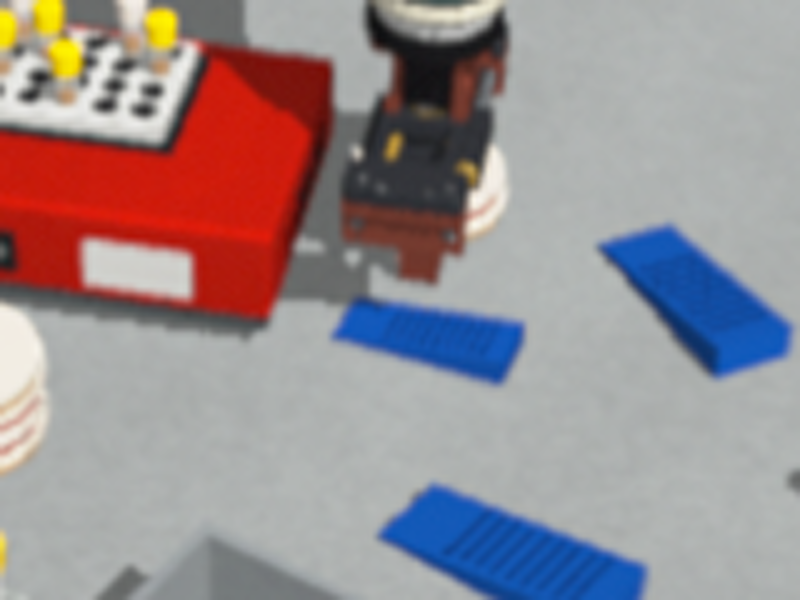

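```bash
python3 - <<'E'
from m import *
Z=-.0355
servo_line(W(.0,.177,Z),rate=.02); f0=np.array(current_force())
servo_line(W(.036,.177,Z),rate=.04); print(current_force()-f0, toH(current_position()))
wedge([*W(.065,.19,0)[:2],.25])
w=capture("wrist"); cv2.imwrite("pics/w2.png",w["image"][100:420,150:500]); print(current_clock())
E
```

```text
[ 1.10344578 -1.14793071  0.28136612] [0.03565326 0.17710618]
scene wedge in heater frame [ 0.0688  0.1925 -0.08    0.0675] tip [0.0648 0.1426]
side wedge in heater frame [ 0.0643  0.1915 -0.0594  0.0515] tip [0.0613 0.1416]
16.2917
```

View pics/w2.png

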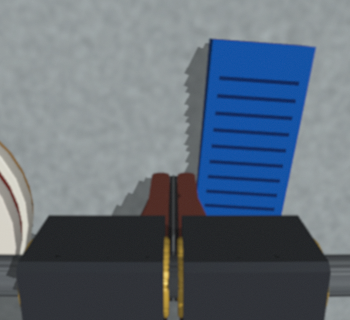

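```bash
python3 - <<'E'
from m import *
Z=-.0355
servo_line(W(.041,.177,Z),rate=.04)
servo_line(W(.015,.177,Z),rate=.12)
servo_line(W(.015,.177,.08),rate=.25)
q=current_orientation()
move_ptp(W(.07,.30,.05),q)
move_gripper(.014)
r=wedge([*W(.069,.192,0)[:2],.32]); print(current_clock(),current_finger_gap())
w=capture("wrist"); m=blue(w,[*W(.069,.192,0)[:2],.32])
if m is not None:
    p,f=fit([(w,m)],WV,[*W(.069,.192,0)[:2],.32]); print("wrist",toH(p),p[2]-YAW,f)
for o in heater({n:capture(n) for n in("scene","side")}): print(o)
E
```

```text
scene wedge in heater frame [ 0.0735  0.1932 -0.0293  0.0703] tip [0.0721 0.1432]
side wedge in heater frame [ 0.071   0.1936 -0.0326  0.7573] tip [0.0694 0.1437]
18.7 0.013773797562592829
wrist [0.07173725 0.12945635] 0.05053675709650057 0.503990650177002
('scene', ((535.4574584960938, -90.50706481933594), (183.43104553222656, 220.02078247070312), 18.628633499145508), 2012)
('side', ((487.63739013671875, -72.33265686035156), (112.31794738769531, 169.36514282226562), 18.426164627075195), 1316)
```

```bash
python3 - <<'E'
from m import *
Z=-.0335
servo_line(W(.0715,.285,.03),rate=.2)
servo_line(W(.0715,.285,Z),rate=.1)
f0=np.array(current_force())
servo_line(W(.0715,.212,Z),rate=.05)
d=np.r_[rot(YAW)@[0,1],0]
print("pre",(current_force()-f0)@d,toH(current_position()))
hit=servo_line(W(.0715,.148,Z),rate=.02,contact_N=1.8)
p=toH(current_position()); print(hit,p,current_force()-f0,(current_force()-f0)@d,current_clock())
wedge([*W(.0715,p[1]-.06,0)[:2],YAW])
c=capture("scene"); cv2.imwrite("pics/s4.png",cv2.resize(c["image"][200:320,260:420],(800,600),interpolation=cv2.INTER_CUBIC))
E
```

```text
pre -0.15598405672023447 [0.07146756 0.21221227]
True [0.0711835  0.18062638] [ 0.14662233 -0.1552258  -1.41175149] -0.19391763730060166 23.2917
scene wedge in heater frame [0.0758 0.1167 0.0407 0.3094] tip [0.0779 0.0667]
side wedge in heater frame [0.0712 0.1193 0.0192 0.8466] tip [0.0722 0.0693]
```

View pics/s4.png

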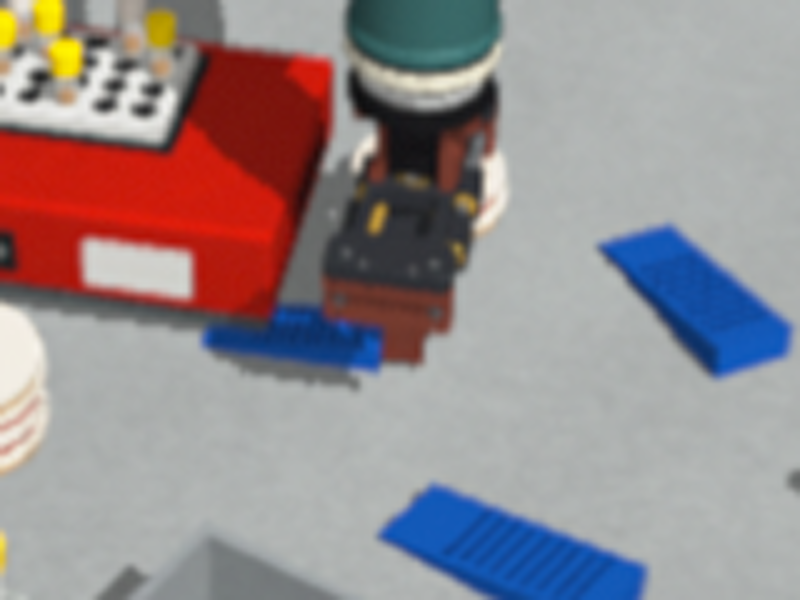

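```bash
cat >> m.py <<'E'
def favg(n=8):
    a=[]
    for _ in range(n): sleep(.01); a.append(current_force())
    return np.mean(a,0)
E
python3 - <<'E'
from m import *
Z=-.0335; d=np.r_[rot(YAW)@[0,1],0]
y=.1806
print("start",favg()@d)
while y>.150:
    y-=.003
    servo_line(W(.0715,y,Z),rate=.03); f=favg(); print(round(y,4),toH(current_position()).round(4),f.round(2),round(f@d,2))
    if f@d>2: break
print(current_clock())
E
```

```text
start 0.2785818824704493
0.1776 [0.0712 0.1777] [-0.6   1.2  -0.93] 1.32
0.1746 [0.0717 0.1744] [-0.25  1.74 -1.16] 1.73
0.1716 [0.0715 0.1714] [-0.06  1.63 -1.18] 1.56
0.1686 [0.0715 0.1683] [-0.16  1.5  -1.14] 1.47
0.1656 [0.0716 0.1654] [-0.39  2.12 -0.61] 2.13
25.1167
```

```bash
cat >> m.py <<'E'
def plane(n):
    c=capture(n); s=silhouettes(n,"heater")
    if not s: return
    p=world(c,s[0]["region"]); h=np.c_[(p[:,:2]-H)@rot(YAW),p[:,2]]
    h=h[(abs(h[:,2]-.086)<.008)&(abs(h[:,0])<.085)&(abs(h[:,1])<.105)&~((abs(h[:,0]+.02)<.048)&(abs(h[:,1]+.025)<.063))]
    A=np.c_[h[:,:2],np.ones(len(h))]
    for _ in range(3):
        k=np.linalg.lstsq(A,h[:,2],rcond=None)[0]; e=abs(A@k-h[:,2]); ok=e<max(.003,2*e.std()); A,h=A[ok],h[ok]
    print(n,len(h),"slope x,y",k[:2].round(4),"z corner, near-right",(k@[.07,.088,1]).round(4),(k@[-.07,-.088,1]).round(4))
E
python3 - <<'E'
from m import *
for _ in range(3): plane("scene")
for n in("scene",): 
    for o in heater({n:capture(n)}): print(o)
p=toH(current_position()); wedge([*W(.0715,p[1]-.06,0)[:2],YAW])
c=capture("scene"); cv2.imwrite("pics/s5.png",cv2.resize(c["image"][200:320,260:420],(800,600),interpolation=cv2.INTER_CUBIC))
E
```

```text
scene 1346 slope x,y [ 0.0011 -0.0009] z corner, near-right 0.0825 0.0825
scene 0 slope x,y [0. 0.] z corner, near-right 0.0 0.0
scene 1341 slope x,y [0.0031 0.0009] z corner, near-right 0.0828 0.0822
('scene', ((538.8606567382812, -93.28569030761719), (184.4322509765625, 220.0315704345703), 15.485559463500977), 2040)
scene wedge in heater frame [0.0802 0.1031 0.0624 0.3124] tip [0.0833 0.0532]
side wedge in heater frame [ 0.0724  0.1046 -0.0042  0.8502] tip [0.0722 0.0546]
  ret = _var(a, axis=axis, dtype=dtype, out=out, ddof=ddof,
  arrmean = um.true_divide(arrmean, div, out=arrmean,
  ret = ret.dtype.type(ret / rcount)
```

View pics/s5.png

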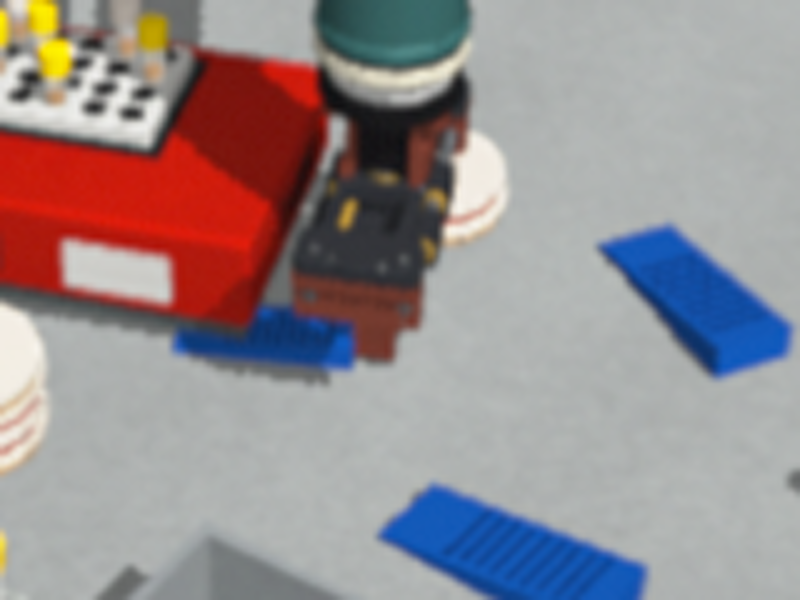

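```bash
python3 - <<'E'
from m import *
for n in("scene","side"):
    c=capture(n); p=world(c,np.ones((480,640),bool)); h=np.c_[(p[:,:2]-H)@rot(YAW),p[:,2]]
    for a,b in((.02,.04),(.04,.06),(.06,.084),(.084,.12)):
        s=h[(h[:,2]>a)&(h[:,2]<b)&(h[:,1]>.112)&(h[:,1]<.26)&(h[:,0]>0)&(h[:,0]<.17)]
        if len(s): print(n,a,b,len(s),"x,y 2-98%",np.percentile(s[:,:2],[2,98],axis=0).round(3).tolist())
servo_line(W(.0715,.20,-.0335),rate=.1)
servo_line(W(.0715,.26,.06),rate=.2)
q=current_orientation(); move_ptp(W(.0715,.30,.16),q)
cs={n:capture(n) for n in("scene","side")}
for o in heater(cs): print(o)
for _ in range(2): plane("scene"); plane("side")
wedge([*W(.0715,.105,0)[:2],YAW])
a=cs["scene"]["image"][200:320,260:420]
cv2.imwrite("pics/s6.png",cv2.resize(a,(800,600),interpolation=cv2.INTER_CUBIC)); print(current_clock())
E
```

```text
scene 0.02 0.04 25 x,y 2-98% [[0.085, 0.155], [0.092, 0.174]]
scene 0.06 0.084 1 x,y 2-98% [[0.151, 0.168], [0.151, 0.168]]
scene 0.084 0.12 476 x,y 2-98% [[0.002, 0.132], [0.161, 0.198]]
side 0.02 0.04 40 x,y 2-98% [[0.054, 0.142], [0.086, 0.18]]
side 0.04 0.06 48 x,y 2-98% [[0.053, 0.172], [0.088, 0.18]]
side 0.06 0.084 18 x,y 2-98% [[0.052, 0.173], [0.088, 0.18]]
side 0.084 0.12 519 x,y 2-98% [[0.006, 0.14], [0.15, 0.2]]
('scene', ((540.1368408203125, -93.54812622070312), (184.12527465820312, 219.75668334960938), 16.09501075744629), 2049)
('side', ((497.9118957519531, -101.91332244873047), (107.4797592163086, 223.206787109375), 17.01774787902832), 973)
scene 1347 slope x,y [ 0.0046 -0.0009] z corner, near-right 0.0826 0.0822
side 521 slope x,y [ 0.0149 -0.003 ] z corner, near-right 0.0865 0.085
scene 1370 slope x,y [ 0.0018 -0.0014] z corner, near-right 0.0825 0.0825
side 542 slope x,y [ 0.0157 -0.0065] z corner, near-right 0.0867 0.0857
scene wedge in heater frame [0.0789 0.1032 0.0642 0.2257] tip [0.0821 0.0533]
side wedge in heater frame [0.0767 0.1044 0.0052 0.6467] tip [0.0769 0.0544]
28.175
```

View pics/s6.png

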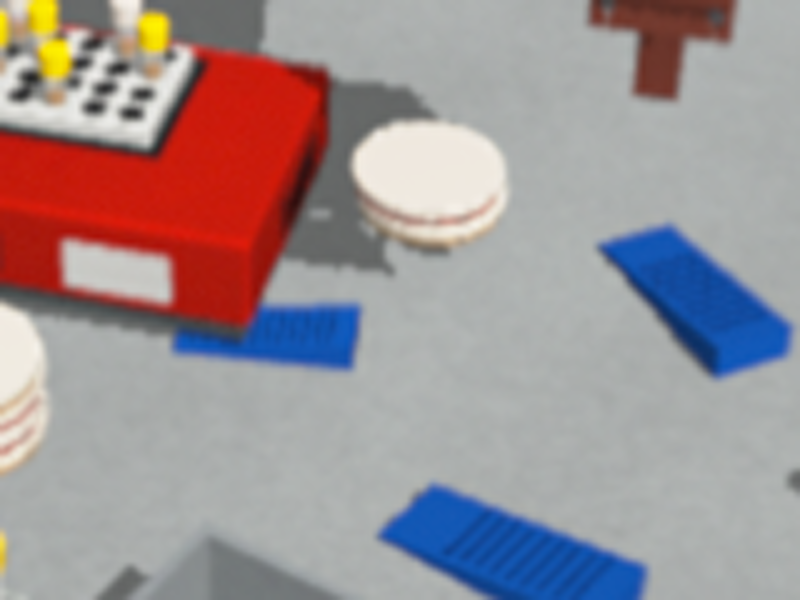

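The body edge stayed at heater y ≥ 0.13, clear of the side, so the wedge itself dragged the heater. It moved about 7 mm and turned -0.045 rad. In its new frame the wedge tip is at about y = 0.062, about 26 mm past the stud. Next is the press test.

```bash
sed -i 's/^H=.*/H=np.array([.5378,-.0928]); YAW=.28/' m.py; python3 - <<'E'
from m import *
move_gripper(0)
q=down()
move_ptp(W(.07,.088,.12),q); servo_line(W(.07,.088,.062),rate=.12)
f0=favg()
hit=servo_line(W(.07,.088,.030),rate=.015,contact_N=1.0)
z=current_position()[2]; print(hit,z,(favg()-f0).round(2))
zc=z
while zc>.030:
    zc-=.001
    servo_line(W(.07,.088,zc),rate=.02); f=favg()-f0; print(round(zc,4),current_position()[2].round(4),f.round(2))
    if f[2]>10: break
plane("scene"); 
for o in heater({"scene":capture("scene")}): print(o)
wedge([*W(.067,.111,0)[:2],YAW+.06],("scene",)); print(current_clock())
E
```

```text
True 0.04494026201478488 [-0.11  0.51  3.41]
0.0439 0.0448 [-2.34  0.34  9.34]
0.0429 0.0446 [-3.9   0.6  15.96]
scene 921 slope x,y [-0.0011 -0.0002] z corner, near-right 0.0823 0.0825
('scene', ((539.5726928710938, -93.72137451171875), (184.96385192871094, 219.38941955566406), 15.752543449401855), 1365)
scene wedge in heater frame [0.0682 0.1115 0.1042 0.2348] tip [0.0734 0.0617]
32.325
```

The corner holds at 84.4 mm above the bench-touch height, with 0.3 mm of give from 3 to 16 N. I'll ease to about 10 N, check that it's steady, and hand in.

```bash
python3 - <<'E'
from m import *
servo_line(W(.07,.088,.0437),rate=.01)
for _ in range(3): sleep(.4); print(favg().round(2),current_position().round(4))
plane("scene"); 
for o in heater({"scene":capture("scene")}): print(o)
wedge([*W(.067,.111,0)[:2],YAW+.06],("scene",))
c=capture("scene"); cv2.imwrite("pics/s7.png",cv2.resize(c["image"][200:320,260:420],(800,600),interpolation=cv2.INTER_CUBIC))
print(current_clock())
E
```

```text
[-2.25  0.19 11.07] [0.581  0.0112 0.0447]
[-2.27  0.89 10.74] [0.581  0.0112 0.0447]
[-2.21  0.36 10.87] [0.5809 0.0112 0.0447]
('scene', ((541.3529663085938, -93.818603515625), (180.3062286376953, 220.04100036621094), 15.193931579589844), 1343)
scene wedge in heater frame [0.0682 0.1115 0.1042 0.2348] tip [0.0734 0.0617]
34.275
```

View pics/s7.png

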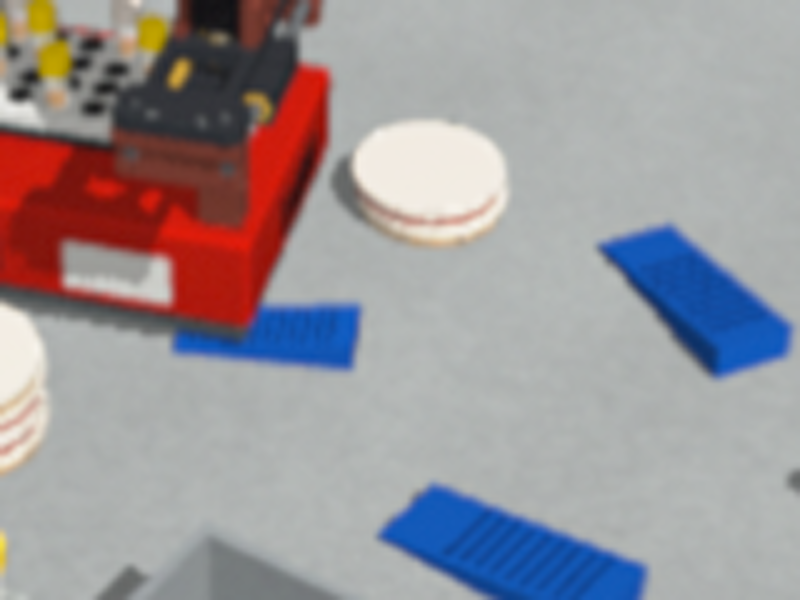

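The picture shows the finger on the top corner at (222,220) and the wedge under the stud around (260,335), untouched by the finger. The press holds steady at about 11 N.

```bash
python3 -c "
from bench import *
close_job()"
```

```text
the job is handed in; nothing more can be done
```

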